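# Third hand for a bottle-neck rest

## Robot

A 6-joint arm with a two-finger parallel gripper is mounted at the origin on the work surface. World frame = base frame: x ahead of the robot, y to its left, z up, the work surface at z = 0. Lengths are in m, angles in rad, forces in N, time in s.
With the tool pointing down it reaches from about 0.3 to 0.85 m from the base axis. Payload 5.4 kg.
Tool frame: the origin (TCP) lies at the very end of the fingers, on their centre line; the grasp point (between the pads) lies 19 mm behind it; z points along the fingers, y is the direction in which the jaws open and shut (so a half turn about z gives the same grasp; the last joint's range is limited). The gripper opens to 85 mm and grips with 20 to 120 N. Pads are 22 mm wide; open, the fingers measure 114 mm over their backs; the gripper's body (76 mm by 85 mm) begins 54 mm behind the grasp point. The pads swing forward as they close: fully open they stand 13 mm farther back than shut.
Start: joints at [-0.21, 0.158, 1.597, -0, 1.386, -0.21], TCP at [0.575, -0, 0.231] pointing down, gripper open.
Joint ranges: [-2.91, 2.91], [-0.94, 2.29], [0.18, 2.7], [-1.29, 4.43], [0.17, 2.64], [-3, 3]. Speed limits (rad/s): [2.57, 2.57, 3.14, 3.14, 3.14, 3.14].

## Interface

Orientations are given as [roll, pitch, yaw] about the fixed x, y, z axes, in that order (R = Rz(yaw) Ry(pitch) Rx(roll)).
In Python, from rig import * gives the robot as it stands.
- The arm moves only by the shell command python3 -m jog 'ROWS'. ROWS is JSON, a list of rows, each an object with "rot": the turn, a rotation vector about the world's x, y, z in rad, a list of three; "offset": the shift along the world's x, y, z in cm, a list of three; "fingers": the finger opening in cm, from 0 to 8.54. In form: [{"rot": [wx, wy, wz], "offset": [x, y, z], "fingers": fingers}, ...]. A call has 1 to 10 rows; each row is the pose to reach, as a shift and turn from the pose commanded when the call began; what a row does not reach only later rows make up. A row lasts 1/10 s, in which the tool goes at most 50 mm and 8.59 degrees, less where a joint would pass 70% of its speed; a pose out of reach is approached as far as the arm can. A call with a gripper value outside its range is refused whole. The fingers move at their own pace and stop on an object; the grip force is fixed at half the most. Time passes only in rows, so rows that repeat a pose let the fingers close. It gives the time, the measured TCP pose, the force and the opening at its end, in the units of the state.
- read_state(): the state, without advancing time (a new reading comes with each control period).
- get_image(name): name is "scene" or "side" or "wrist"; returns (picture, depth): 384x512x3 uint8, red, green, blue; 384x512 float32, m along the optical axis (not along the pixel's ray), 0 where there is no reading.
- camera_model(name): a dict with "fx", "fy", "cx", "cy" (pixels), "eye" and "rotation" of the camera in the world. Camera axes: x right, y down, z forward; pixel columns grow to the right and rows downward; lengths in m; the calibration is good to about 2 mm. A picture is of the moment at which its call begins: read the wrist's pose just before it. camera_model takes no time and is no camera call; for the wrist camera it gives the pose at the moment of the call.
- close_job(): hands the job in, once; it reports no verdict.
Trained networks look in the newest picture that a camera, given by its name, has taken for a name from the list of things; names that differ only in an ending like _2 or _b are one class to them, and where a whole thing is asked for, a point or a joint stands for the part that bears it (a point fixed in the world has none). Each returns a list of dicts, best first, with "score" (0 to 1); they miss things now and then, are a little off and sometimes report something else, mostly with a low value. They report only what shows in the picture. A call takes as long as a camera call. They do not tell look-alikes from the thing itself.
- regions_of(camera, name): "region" (384x512 bool, what is visible of it) and "box" ([centre column, centre row, width, height] as shares, 0 to 1, of the picture: columns of its width, rows of its height, round what is visible of it).
- landmark_of(camera, name): "position" ([column, row] as shares, 0 to 1, of the picture: columns of its width, rows of its height: a listed point, or the origin of a listed thing).
The state is a dict: "clock": time; "q": joint angles; "joint_vel": joint speeds; "joint_torque": joint torques, N m; "tool_pos": TCP position; "eef_rot": TCP orientation; "wrist_force": force on the tool from outside, world axes, zero at the start; "ft_torque": the same for the moment, N m; "gripper_width": opening from 0.0 (shut) to 1.0 (fully open).
Only numpy, scipy, OpenCV 4.12 (cv2) and the standard library are available. Lean on these libraries where they do the work, as an engineer would, in place of code of your own. Each camera call takes 0.05 s, during which the arm holds its last target.

## Task

First turn the jig's knob clockwise past its click to free the sprung rail. Then stand the oak neck rest (the block with the U-shaped notch, notch up) on the jig's bed between the two pencil marks, flat against the rail, and press it straight into the rail with a steady push of about 12 newtons, which moves the rail back about 15 mm; never drive the rail to the end of its springs. Finish while still holding it pressed there, so that I can screw it on from behind, and leave the other things on the table where they are.

Things in the scene. Friction and masses are not known exactly. Their poses are not given: they have to be found in the camera images.
- jig: Steel assembly jig fixed to the table: a flat dark bed plate 300 mm (its x) by 220 mm (its y), 20 mm thick. Origin: centre of the plate's underside, on the table; z up. The knob is in its -x half; the rail is in its +x half near the +y edge, lengthwise along the jig's x. The bed in front (-y) of the rail is free.
- knob (a joint): Turn of the black knob, rad: 0 locked (at the start), grows clockwise seen from above, end stop 0.84. A detent resists with up to 0.15 N m, falls back to 0 if let go before about 0.6, beyond it snaps to 0.84 and stays. Clicked: above 0.75. The turn sinks the steel pin (10 mm) behind the rail's -x end into the bed; until then the rail yields only about 1 mm.
- knob_grip (a point): Grip point of the knob, on its vertical axis, 54 mm above the table and 12 mm below the knob's top. The knob is a 44 mm disc (top face 34 mm above the table) with an upright bar grip on it, 44 mm long, 14 mm thick, 32 mm high. The bar lies along this point's x axis and turns with the knob (along the jig's x at joint 0).
- rail (a joint): How far the sprung rail is pushed back along the jig's +y, m: 0 at rest, end of travel 0.030. Springs push back 0.8 N per mm from 0 N at rest (12 N at 0.015); it returns when let go. The rail is an oak board on edge, 180 mm long, 18 mm thick, top 90 mm above the table, 70 mm above the bed.
- rail_place (a point): Point on the rail's front face, mid-length, midway between its two black pencil marks (56 mm apart, as wide as the neck rest), 30 mm above the bed, 50 mm above the table: level with the neck rest's centre when it stands on the bed. Moves with the rail. Axes as the jig's: x along the rail, +y into the rail (the way to press), z up.
- rest_center (a point): Centre (half-way up) of the oak neck rest, a loose upright block 56 mm wide (x), 32 mm deep (y), 60 mm high (z), about 0.1 kg, standing on the table. A U-notch, 28 mm wide, 20 mm deep, runs along y through its top. The two ends, 56 mm apart, are plain and can be gripped. Front and back (the 56 mm wide faces) are alike: either may face the rail.
- spacer_center (a point): Centre of a plain oak spacer block, 60 x 32 x 38 mm, no notch; leave alone.
- bung_center (a point): Centre of a round oak barrel bung, 44 mm across below, 56 mm above, 42 mm high; leave alone.
- bottle: Standing full wine bottle, 76 mm across, 305 mm high; origin under its base; leave alone.
- screwdriver: Screwdriver lying on the table at the far side, about 0.2 m long and 26 mm thick; leave alone.
- tape: Tape measure, 65 x 32 x 60 mm, origin under it; leave alone.
- square: Try square lying flat: wooden stock 110 mm, steel blade 160 mm long, 16 mm high; origin under the stock near the corner; leave alone.
Mind the look-alikes: they are no part of the job. Leave any green look-alike of the part that bears rest_center alone.

How it is judged:
On the way, in this order (a step that is already met when the one before it is completed fails the run):
1. the knob is turned past its click (value of joint knob above 0.75 rad), for 0.2 s.
2. the neck rest stands between the marks and pushes the rail back (x of rest_center in the frame of rail_place between -0.008 and 0.008 m and y of rest_center in the frame of rail_place between -0.0195 and -0.0125 m and z of rest_center in the frame of rail_place between -0.004 and 0.006 m and angle between the x axis of rest_center and the x axis of rail_place, either way round below 0.1 rad and angle between rest_center's own z axis and vertical below 0.1 rad and value of joint rail between 0.008 and 0.022 m and contact force between rest and rail between 5 and 20 N), for 0.2 s.
At the end, for the whole second after the job is handed in: Knob above 0.75 rad; neck rest upright and square to the rail (0.1 rad), on the bed (-4 to +6 mm), within 8 mm of mid-marks, on the rail's face; the robot, not touching the rail, holds it and steadily keeps the rail 8 to 22 mm back (contact force 5 to 20 N) (all of step 2 and value of joint knob above 0.75 rad and contact force between any of the fingers, the arm and rest above 3 N and contact force between each of the arm, the fingers and rail below 1 N and velocity of joint rail between -0.01 and 0.01 m/s); the arm keeps its last pose, push and grip.
It fails at once if the rail is driven to the end of its springs (value of joint rail above 0.028 m).
It fails at once if another thing on the table is disturbed (moved more than 40 mm) (distance of any of bung_center, spacer_center, bottle, screwdriver, tape, square from where it was at the start of the episode above 0.04 m).
It fails at once if the bottle is tipped (angle between bottle's own z axis and vertical above 0.3 rad).
It also fails if it takes over 54 s, if anything falls off the work surface, if the arm or the gripper's body presses on something with over 40 N, if the wrist force passes 120 N, or if a joint passes its speed limit or range.

## Working session

There is one attempt and no reset: what is moved stays moved. The work goes in short steps, Python scripts to look and compute and a shell command to move; the robot and the scene stay as the last step left them, time stands still between calls to the robot, and variables do not carry over. Pictures are saved under pics/ and viewed, and the job is handed in when it is done.

```bash
mkdir -p pics; ls
cat > h.py <<'E'
from rig import *
import numpy as np, cv2
def save(name,fn):
    im,d=get_image(name); cv2.imwrite('pics/'+fn,im[:,:,::-1]); return im,d
def pt(cam,u,v,d):
    m=camera_model(cam); p=np.array([(u-m['cx'])/m['fx']*d,(v-m['cy'])/m['fy']*d,d])
    return np.array(m['eye'])+np.array(m['rotation'])@p
def proj(cam,P):
    m=camera_model(cam); p=np.array(m['rotation']).T@(np.array(P)-np.array(m['eye']))
    return m['fx']*p[0]/p[2]+m['cx'], m['fy']*p[1]/p[2]+m['cy']
E
python3 - <<'E'
from h import *
for c in ['scene','side','wrist']:
    save(c,c+'0.png')
print(read_state())
E
```

```text
pics
{'clock': 0.15, 'q': array([-2.10095112e-01,  1.58892062e-01,  1.59794279e+00,  1.87269047e-05,
        1.38622452e+00, -2.10100453e-01]), 'joint_vel': array([-1.47048938e-03, -2.98487571e-03, -3.08406784e-03,  5.54827555e-04,
        1.40706158e-03, -6.10431252e-05]), 'joint_torque': array([-2.14565043e-04, -3.96382570e+01, -3.31784391e+01, -3.73612720e-04,
        5.52137004e-03,  3.93964319e-05]), 'tool_pos': array([5.74532045e-01, 8.72031244e-05, 2.30550053e-01]), 'eef_rot': array([-3.14016203e+00, -3.23893828e-04,  1.57079799e+00]), 'wrist_force': array([-1.03813216, -0.34074259,  0.35516194]), 'ft_torque': array([ 0.01463395,  0.06368443, -0.02449594]), 'gripper_width': 1.001570519033887}
```

View pics/scene0.png

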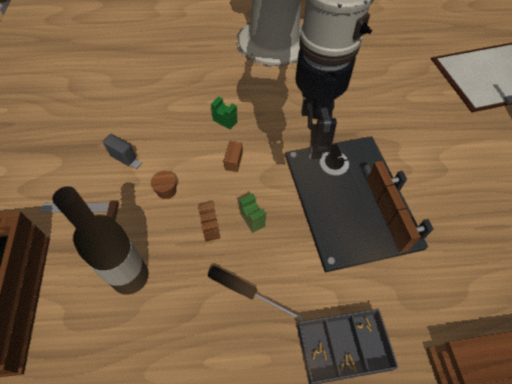

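View pics/side0.png

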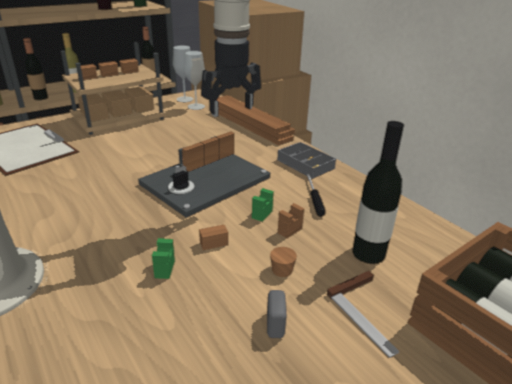

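View pics/wrist0.png

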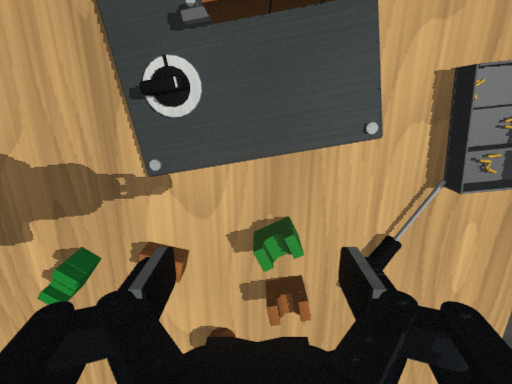

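The scene view shows two green notched look-alikes at (224,112) and (252,212). It also shows an oak notched block at (208,222), a plain spacer at (233,155) and a bung at (165,184). The oak notched block fits "oak neck rest". I'll confirm it in a crop and measure.

```bash
cat > m1.py <<'E'
from h import *
for c in ['scene','side','wrist']:
    im,d=save(c,c+'1.png')
    for n in ['jig','knob_grip','rail_place','rest_center','spacer_center','bung_center','screwdriver','bottle']:
        r=landmark_of(c,n)
        for k in r[:3]:
            u,v=k['position'][0]*512,k['position'][1]*384
            dd=d[int(min(v,383)),int(min(u,511))]
            print(c,n,round(k['score'],2),round(u,1),round(v,1),pt(c,u,v,dd).round(3))
    if c!='wrist': 
        cr=im[180:270,170:290] if c=='scene' else im[170:290,140:330]
        cv2.imwrite('pics/crop_%s.png'%c,cv2.resize(cr[:,:,::-1],None,fx=4,fy=4,interpolation=2))
E
python3 m1.py
```

```text
scene jig 0.93 350.7 198.3 [1.688 0.586 1.438]
scene knob_grip 0.6 340.1 153.9 [1.754 0.652 1.504]
scene rail_place 0.91 382.6 207.7 [1.489 0.387 1.239]
scene rail_place 0.54 255.3 295.3 [2.061 0.96  1.811]
scene rest_center 0.95 210.3 223.3 [2.339 1.237 2.089]
scene rest_center 0.84 252.2 212.2 [2.177 1.075 1.927]
scene rest_center 0.83 225.0 110.1 [2.541 1.439 2.291]
scene spacer_center 0.61 235.1 156.2 [2.402 1.3   2.152]
scene bung_center 0.89 167.6 186.9 [2.695 1.593 2.445]
scene screwdriver 0.96 253.8 298.1 [2.078 0.976 1.828]
scene bottle 0.91 130.1 273.8 [2.554 1.452 2.304]
scene bottle 0.32 255.6 296.4 [2.087 0.985 1.836]
side jig 0.57 206.0 182.9 [-0.364 -1.243  0.177]
side knob_grip 0.52 176.3 175.3 [-0.179 -1.059  0.361]
side rail_place 0.97 209.4 154.8 [-0.411 -1.291  0.129]
side rest_center 0.97 260.3 202.7 [-0.587 -1.467 -0.047]
side rest_center 0.8 163.8 259.9 [-0.073 -0.953  0.467]
side rest_center 0.68 290.9 222.4 [-0.702 -1.581 -0.161]
side spacer_center 0.95 211.1 238.8 [-0.307 -1.187  0.233]
side bung_center 0.97 280.6 259.7 [-0.577 -1.456 -0.036]
side screwdriver 0.83 311.4 195.2 [-0.938 -1.818 -0.398]
side bottle 0.95 366.2 250.4 [-0.994 -1.873 -0.453]
wrist jig 0.83 247.2 63.5 [0.544 0.047 0.343]
wrist knob_grip 0.59 161.5 87.3 [ 0.302 -0.195  0.101]
wrist rest_center 0.94 67.0 276.1 [-0.113 -0.609 -0.313]
wrist rest_center 0.84 278.8 241.0 [0.656 0.16  0.456]
wrist rest_center 0.73 286.6 296.1 [0.693 0.197 0.493]
wrist spacer_center 0.58 164.7 260.4 [ 0.455 -0.042  0.254]
wrist bung_center 0.76 221.0 344.8 [0.545 0.048 0.344]
wrist screwdriver 0.58 389.4 236.5 [1.108 0.612 0.908]
wrist screwdriver 0.58 168.1 261.7 [ 0.453 -0.043  0.253]
```

Run:
```python
from h import *
for c in ['scene','wrist']: print(camera_model(c))
print(read_state()['eef_rot'])
```

```text
{'fx': 378.8670090167025, 'fy': 378.8670090167025, 'cx': 254.04476983175147, 'cy': 191.82104655220402, 'eye': array([ 0.98139258, -0.12046795,  0.7313301 ]), 'rotation': array([-2.58747354, -0.00305083,  1.51230122])}
{'fx': 283.8076696114385, 'fy': 283.8076696114385, 'cx': 256.7943436046922, 'cy': 194.23903079809588, 'eye': array([0.57515508, 0.078358  , 0.37440034]), 'rotation': array([ 2.83033827e+00, -3.62485250e-04,  3.65344505e-04])}
[3.14153989e+00 2.32441786e-05 1.57080102e+00]
```

View pics/crop_scene.png

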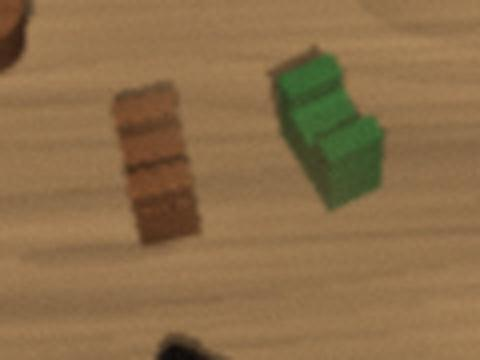

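View pics/crop_side.png

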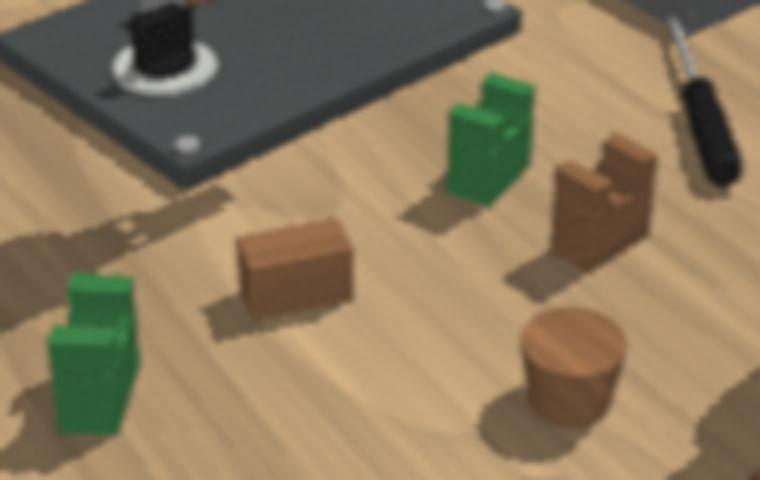

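The crops confirm it: the brown U-notched block at scene (208,222) and side (291,222) is the neck rest, and the green ones are look-alikes. The camera rotation is given as rpy, so I'll fix that and measure again.

```bash
cat > h.py <<'E'
from rig import *
import numpy as np, cv2
from scipy.spatial.transform import Rotation as Ro
def save(name,fn):
    im,d=get_image(name); cv2.imwrite('pics/'+fn,im[:,:,::-1]); return im,d
def RR(m): return Ro.from_euler('xyz',m['rotation']).as_matrix()
def pt(cam,u,v,d,m=None):
    m=m or camera_model(cam); u,v,d=map(np.asarray,(u,v,d))
    p=np.stack([(u-m['cx'])/m['fx']*d,(v-m['cy'])/m['fy']*d,d+0*u],-1)
    return np.array(m['eye'])+p@RR(m).T
def proj(cam,P,m=None):
    m=m or camera_model(cam); p=(np.array(P)-np.array(m['eye']))@RR(m)
    return np.stack([m['fx']*p[...,0]/p[...,2]+m['cx'], m['fy']*p[...,1]/p[...,2]+m['cy']],-1)
def cloud(cam,d,mask=None,m=None):
    v,u=np.nonzero((d>0) if mask is None else (mask&(d>0)))
    return pt(cam,u,v,d[v,u],m)
def tri(obs):
    A=np.zeros((3,3));b=np.zeros(3)
    for cam,u,v in obs:
        m=camera_model(cam); o=np.array(m['eye']); r=pt(cam,u,v,1.0)-o; r/=np.linalg.norm(r)
        M=np.eye(3)-np.outer(r,r); A+=M;b+=M@o
    return np.linalg.solve(A,b)
E
python3 m1.py
python3 - <<'E'
from h import *
print('rest',tri([('scene',210.3,223.3),('side',290.9,222.4),('wrist',286.6,296.1)]))
print('knob',tri([('scene',340.1,153.9),('side',176.3,175.3),('wrist',161.5,87.3)]))
print('rail',tri([('scene',382.6,207.7),('side',209.4,154.8)]))
print('jig',tri([('scene',350.7,198.3),('side',206.,182.9)]))
m=camera_model('wrist')
for c in ['scene','side','wrist']:
    im,d=get_image(c)
    for n in ['rest_center','knob_grip','rail_place']:
        for k in regions_of(c,n)[:4]:
            P=cloud(c,d,k['region'])
            col=im[k['region']].mean(0).astype(int)
            if n=='rest_center' and col[1]>col[0]: continue
            z=np.percentile(P[:,2],97); top=P[abs(P[:,2]-z)<.005]
            r=cv2.minAreaRect((top[:,:2]*1000).astype(np.float32))
            print(c,n,round(k['score'],2),col,np.median(P,0).round(3),'top z',z.round(4),'rect',np.round(r[0],1),np.round(r[1],1),round(r[2],1))
E
```

```text
scene jig 0.74 352.0 197.5 [0.571 0.12  0.023]
scene knob_grip 0.81 339.8 153.8 [0.484 0.1   0.067]
scene knob_grip 0.42 206.3 223.5 [ 0.635 -0.193  0.06 ]
scene rail_place 0.72 387.0 204.7 [0.612 0.176 0.059]
scene rest_center 0.93 254.2 211.1 [ 0.602 -0.096  0.042]
scene rest_center 0.85 222.2 110.9 [ 0.316 -0.158  0.041]
scene rest_center 0.61 204.2 224.7 [ 0.638 -0.197  0.061]
scene spacer_center 0.78 235.1 156.3 [ 0.456 -0.131  0.038]
scene bung_center 0.97 166.5 188.0 [ 0.536 -0.281  0.043]
scene bung_center 0.69 115.9 209.2 [ 0.566 -0.393  0.015]
scene screwdriver 0.83 254.3 296.5 [ 0.771 -0.105  0.011]
scene bottle 0.96 129.1 273.5 [ 0.741 -0.324  0.089]
side jig 0.79 206.8 181.2 [0.552 0.087 0.018]
side knob_grip 0.6 178.0 179.6 [0.466 0.083 0.052]
side rail_place 0.82 209.1 152.9 [0.608 0.172 0.054]
side rail_place 0.75 314.7 194.8 [ 0.754 -0.125  0.019]
side rest_center 0.86 162.4 256.9 [ 0.302 -0.182  0.057]
side rest_center 0.76 292.5 220.7 [ 0.606 -0.213  0.045]
side rest_center 0.66 260.2 203.6 [ 0.58  -0.122  0.05 ]
side spacer_center 0.65 213.3 239.8 [ 0.433 -0.153  
[... 1174 characters left out ...]
[65 42 26] [0.623 0.18  0.074] top z 0.0926 rect [612.9 184. ] [179.6  20.8] 8.8
side rest_center 0.6 [102  74  52] [ 0.608 -0.203  0.038] top z 0.0594 rect [ 617.8 -194.2] [55.5 29.1] 12.6
side knob_grip 0.5 [46 46 46] [0.476 0.089 0.042] top z 0.0651 rect [478.9  93.5] [46.6 16.6] 16.9
side rail_place 0.92 [99 74 53] [0.603 0.173 0.059] top z 0.0892 rect [616.  180.8] [182.4  25.9] 10.9
wrist rest_center 0.63 [94 60 32] [ 0.615 -0.178  0.041] top z 0.0611 rect [ 616.8 -189.5] [55.7 33. ] 10.8
wrist knob_grip 0.69 [26 26 26] [0.479 0.095 0.046] top z 0.0676 rect [476.5  96.1] [43.6 14. ] 10.0
wrist rail_place 0.8 [56 42 31] [0.553 0.166 0.042] top z 0.0874 rect [539.8 162.6] [27.3  2.6] 4.1
```

Measured so far:

| Item | Position (m) | Yaw | Top z (mm) |
|---|---|---|---|
| Rest | (0.617, -0.190) | about 10.5° | 61 |
| Knob | (0.477, 0.096) | about 10° | 67 |
| Rail place | (0.613, 0.174) | about 10° | 90 |

The heights agree with the text. Next I'll move above the knob with the jaws turned to jig y.

```bash
python3 -m jog '[{"rot":[0,0,1.45],"offset":[-9.8,9.5,-5],"fingers":6},{"rot":[0,0,1.45],"offset":[-9.8,9.5,-5],"fingers":6},{"rot":[0,0,1.45],"offset":[-9.8,9.5,-5],"fingers":6},{"rot":[0,0,1.45],"offset":[-9.8,9.5,-5],"fingers":6},{"rot":[0,0,1.45],"offset":[-9.8,9.5,-5],"fingers":6},{"rot":[0,0,1.45],"offset":[-9.8,9.5,-5],"fingers":6},{"rot":[0,0,1.45],"offset":[-9.8,9.5,-5],"fingers":6},{"rot":[0,0,1.45],"offset":[-9.8,9.5,-5],"fingers":6},{"rot":[0,0,1.45],"offset":[-9.8,9.5,-5],"fingers":6},{"rot":[0,0,1.45],"offset":[-9.8,9.5,-5],"fingers":6}]'
cat > m2.py <<'E'
from h import *
import sys
s=read_state(); print(s['clock'],s['tool_pos'],s['eef_rot'],s['q'].round(2))
for c in ['scene','wrist']:
    m=camera_model(c); im,d=save(c,c+sys.argv[1]+'.png')
    for n in ['knob_grip','rail_place','jig']:
        for k in regions_of(c,n)[:1]:
            P=cloud(c,d,k['region'],m)
            z=np.percentile(P[:,2],97); 
            if n=='jig': z=.02
            top=P[abs(P[:,2]-z)<.006]
            r=cv2.minAreaRect((top[:,:2]*1000).astype(np.float32))
            print(c,n,round(k['score'],2),'top z',z.round(4),'rect',np.round(r[0],1),np.round(r[1],1),round(r[2],1))
        for k in landmark_of(c,n)[:2]:
            print('  lm',k['score'],np.array(k['position'])*[512,384])
E
python3 m2.py 2
```

```text
clock: 4.45
tool_pos: [0.477, 0.095, 0.1814]
eef_rot: [3.142, 0.0, 3.026]
wrist_force: [-0.5, 1.1, -0.3]
gripper_width: 0.7
4.45 [0.47702205 0.09499982 0.18139263] [3.14156480e+00 2.04263034e-04 3.02603437e+00] [-0.05 -0.03  1.9   0.    1.28 -1.51]
scene knob_grip 0.59 top z 0.0684 rect [476.2  96.2] [42.5 14.1] 10.5
  lm 0.88 [337.5104 153.408 ]
  lm 0.43 [128.8192 272.9088]
scene rail_place 0.64 top z 0.0927 rect [613.1 183.9] [180.4  19.9] 9.8
  lm 0.62 [382.4128 208.0896]Traceback (most recent call last):
  File "m2.py", line 13, in <module>
    print(c,n,round(k['score'],2),'top z',z.round(4),'rect',np.round(r[0],1),np.round(r[1],1),round(r[2],1))
                                          ^^^^^^^
AttributeError: 'float' object has no attribute 'round'
```

```bash
sed -i 's/z=.02$/z=np.float64(.021)/; s/\[.scene.,.wrist.\]/sys.argv[2].split(",")/' m2.py; python3 m2.py 3 wrist
python3 - <<'E'
import numpy as np
E
```

```text
4.75 [0.4770025  0.0949915  0.18132892] [-3.14158147e+00  9.10446310e-05  3.01913001e+00] [-0.05 -0.03  1.9  -0.    1.28 -1.5 ]
wrist knob_grip 0.68 top z 0.0675 rect [476.3  96. ] [43.7 14. ] 9.5
  lm 0.95 [256.1024 185.7024]
wrist rail_place 0.86 top z 0.0916 rect [613.7 184.2] [181.4  18.2] 9.6
  lm 0.7 [286.72   233.3184]
wrist jig 0.81 top z 0.021 rect [563.  120.7] [299.1 220. ] 9.5
  lm 0.81 [288.4096 237.696 ]
```

```bash
sleep 3; ls pics
```

```text
crop_scene.png
crop_side.png
scene0.png
scene1.png
scene2.png
side0.png
side1.png
wrist0.png
wrist1.png
wrist3.png
```

View pics/wrist3.png

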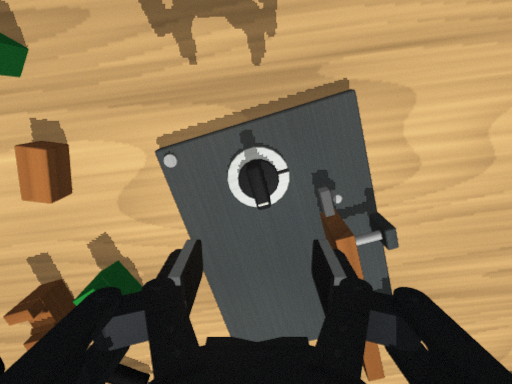

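The wrist view shows the knob at (256,178) with its bar aligned, and the jig yaw fits at 9.5°, with the plate measuring 299×220 as it should. I'll align and descend onto the knob grip.

```bash
python3 -m jog '[{"rot":[0,0,0.15],"offset":[-0.1,0.1,-3],"fingers":5},{"rot":[0,0,0.287],"offset":[-0.1,0.1,-6],"fingers":5},{"rot":[0,0,0.287],"offset":[-0.1,0.1,-8],"fingers":5},{"rot":[0,0,0.287],"offset":[-0.1,0.1,-11],"fingers":5},{"rot":[0,0,0.287],"offset":[-0.1,0.1,-13],"fingers":5},{"rot":[0,0,0.287],"offset":[-0.1,0.1,-14],"fingers":5},{"rot":[0,0,0.287],"offset":[-0.1,0.1,-14],"fingers":5}]'
```

```text
clock: 5.8
tool_pos: [0.4749, 0.096, 0.0401]
eef_rot: [3.141, -0.003, -2.976]
wrist_force: [-0.1, 0.4, -0.4]
gripper_width: 0.587
```

```bash
python3 -m jog '[{"rot":[0,0,0],"offset":[0,0,0],"fingers":0.8},{"rot":[0,0,0],"offset":[0,0,0],"fingers":0.8},{"rot":[0,0,0],"offset":[0,0,0],"fingers":0.8},{"rot":[0,0,0],"offset":[0,0,0],"fingers":0.8},{"rot":[0,0,0],"offset":[0,0,0],"fingers":0.8},{"rot":[0,0,0],"offset":[0,0,0],"fingers":0.8}]'
```

```text
clock: 6.4
tool_pos: [0.4771, 0.0965, 0.0429]
eef_rot: [3.141, 0.003, -2.975]
wrist_force: [-1.2, 3.1, 6.2]
gripper_width: 0.15
```

```bash
python3 -m jog '[{"rot":[0,0,-0.1],"offset":[0,0,0.3],"fingers":0.8},{"rot":[0,0,-0.2],"offset":[0,0,0.3],"fingers":0.8},{"rot":[0,0,-0.3],"offset":[0,0,0.3],"fingers":0.8},{"rot":[0,0,-0.4],"offset":[0,0,0.3],"fingers":0.8},{"rot":[0,0,-0.5],"offset":[0,0,0.3],"fingers":0.8},{"rot":[0,0,-0.6],"offset":[0,0,0.3],"fingers":0.8},{"rot":[0,0,-0.7],"offset":[0,0,0.3],"fingers":0.8},{"rot":[0,0,-0.8],"offset":[0,0,0.3],"fingers":0.8},{"rot":[0,0,-0.85],"offset":[0,0,0.3],"fingers":0.8},{"rot":[0,0,-0.85],"offset":[0,0,0.3],"fingers":0.8}]'
python3 -m jog '[{"rot":[0,0,0],"offset":[0,0,0],"fingers":0.8},{"rot":[0,0,0],"offset":[0,0,0],"fingers":0.8},{"rot":[0,0,0],"offset":[0,0,0],"fingers":0.8}]'
```

```text
clock: 7.4
tool_pos: [0.4766, 0.0958, 0.0431]
eef_rot: [3.14, 0.003, 2.458]
wrist_force: [9.7, -0.0, -18.6]
gripper_width: 0.145
clock: 7.7
tool_pos: [0.4767, 0.0958, 0.0431]
eef_rot: [3.14, 0.003, 2.459]
wrist_force: [8.8, 0.9, -18.6]
gripper_width: 0.143
```

```bash
python3 -m jog '[{"rot":[0,0,0],"offset":[0,0,-0.2],"fingers":5},{"rot":[0,0,0],"offset":[0,0,0],"fingers":5},{"rot":[0,0,0],"offset":[0,0,0],"fingers":5},{"rot":[0,0,0],"offset":[0,0,0],"fingers":5},{"rot":[0,0,0],"offset":[0,0,2],"fingers":5},{"rot":[0,0,0],"offset":[0,0,5],"fingers":5},{"rot":[0,0,0],"offset":[0,0,10],"fingers":8.5},{"rot":[0,0,-0.15],"offset":[0,0,14],"fingers":8.5},{"rot":[0,0,-0.15],"offset":[0,0,15],"fingers":8.5}]'
python3 m2.py 4 wrist
```

```text
clock: 8.6
tool_pos: [0.4791, 0.0959, 0.2002]
eef_rot: [3.134, 0.007, 2.305]
wrist_force: [0.2, 0.8, 0.4]
gripper_width: 0.997
8.6 [0.47908776 0.09588448 0.20020952] [3.13441231 0.00724796 2.30541698] [-0.05 -0.05  1.88 -0.    1.3  -0.79]
wrist knob_grip 0.77 top z 0.0673 rect [475.6  96.6] [13.9 42.5] 51.4
  lm 0.81 [252.8768 177.6   ]
wrist rail_place 0.61 top z 0.0918 rect [613.1 184. ] [180.7  18.4] 9.4
  lm 0.27 [104.0896 372.288 ]
wrist jig 0.88 top z 0.021 rect [563.3 121.2] [300.  219.8] 9.6
  lm 0.64 [321.8944 195.4944]
```

View pics/wrist4.png

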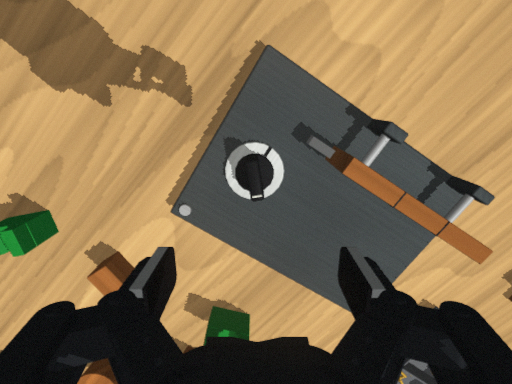

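The knob bar now fits at -38.6° against the jig's 9.5°. That is a turn of 0.84 rad, so it has clicked. Next I'll move over the rest.

```bash
python3 - <<'E'
from h import *
im=cv2.imread('pics/wrist4.png')
cv2.imwrite('pics/railcrop.png',cv2.resize(im[130:280,310:500],None,fx=4,fy=4,interpolation=2))
m=camera_model('wrist')
for u,v in [(405,190),(441,232)]:
    ray=pt('wrist',u,v,1.0,m)-m['eye']; print((m['eye']+ray*(.0905-m['eye'][2])/ray[2]).round(4))
E
python3 -m jog '[{"rot":[0,0,-0.1],"offset":[2,-4,1],"fingers":8.5},{"rot":[0,0,-0.2],"offset":[4,-8,1],"fingers":8.5},{"rot":[0,0,-0.3],"offset":[6,-12,1],"fingers":8.5},{"rot":[0,0,-0.4],"offset":[8,-16,1],"fingers":8.5},{"rot":[0,0,-0.5],"offset":[10,-20,1],"fingers":8.5},{"rot":[0,0,-0.55],"offset":[12,-24,1],"fingers":8.5},{"rot":[0,0,-0.55],"offset":[14,-28.6,1],"fingers":8.5},{"rot":[0,0,-0.55],"offset":[14,-28.6,1],"fingers":8.5},{"rot":[0,0,-0.55],"offset":[14,-28.6,1],"fingers":8.5},{"rot":[0,0,-0.55],"offset":[14,-28.6,1],"fingers":8.5}]'
python3 - <<'E'
from h import *
s=read_state(); print(s['tool_pos'],s['eef_rot'],s['clock'])
m=camera_model('wrist'); im,d=save('wrist','wrist5.png')
for k in regions_of('wrist','rest_center'):
    col=im[k['region']].mean(0).astype(int); P=cloud('wrist',d,k['region'],m)
    z=np.percentile(P[:,2],97); top=P[abs(P[:,2]-z)<.005]
    r=cv2.minAreaRect((top[:,:2]*1000).astype(np.float32))
    print(round(k['score'],2),np.array(k['box'])*[512,384,512,384],col,'top z',z.round(4),'rect',np.round(r[0],1),np.round(r[1],1),round(r[2],1))
E
```

```text
[0.5707 0.1886 0.0905]
[0.6286 0.1852 0.0905]
clock: 9.95
tool_pos: [0.6153, -0.189, 0.2031]
eef_rot: [-3.14, -0.002, 1.759]
wrist_force: [-0.7, 0.6, -0.4]
gripper_width: 0.996
[ 0.61534379 -0.18898427  0.20311254] [-3.13995421e+00 -1.73808990e-03  1.75851888e+00] 9.95
0.93 [258.4064 175.4496  48.7936  42.3168] [104  66  34] top z 0.0614 rect [ 617.1 -189.7] [55.5 31.6] 10.4
0.71 [12.9536 91.2    25.9072 56.9856] [15 60 23] top z 0.0347 rect [ 338.9 -144.9] [18.3  9.2] 83.5
0.56 [259.072   89.3184  64.7168  49.6128] [ 43 105  44] top z 0.0618 rect [600.9 -99.7] [56.1 31.8] 26.3
```

View pics/wrist5.png

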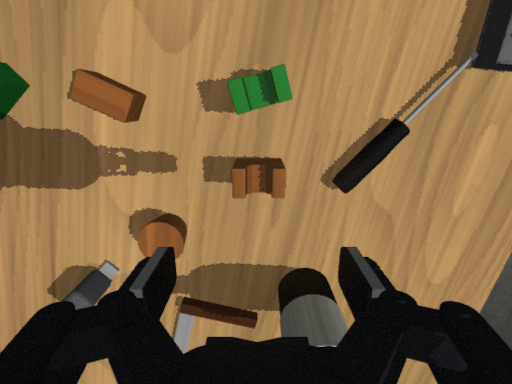

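View pics/railcrop.png

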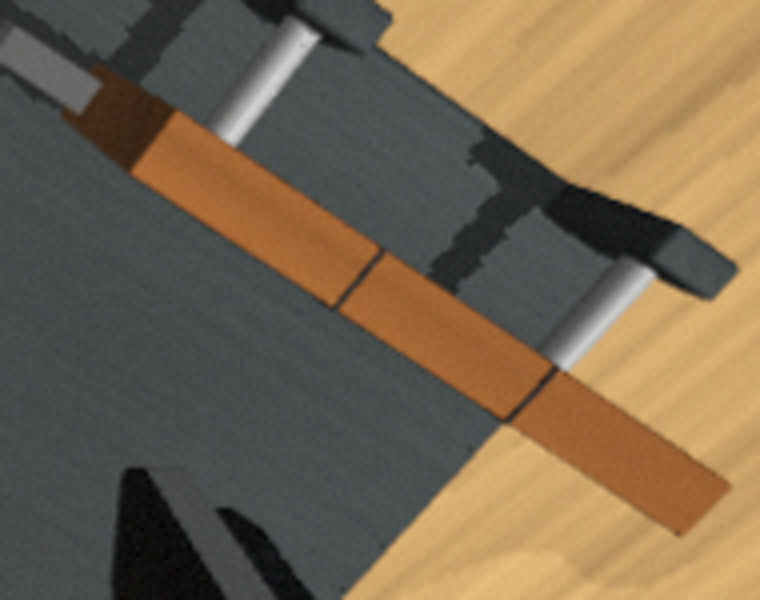

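The oak rest is at (258,175), measured at (0.617, -0.190) with yaw 10.4° and top z 61 mm. The green one is well clear at (259,89). In the rail crop the marks sit symmetric about the rail's middle. Now descending over the rest.

```bash
python3 -m jog '[{"rot":[0,0,0],"offset":[0,0,-4],"fingers":8.5},{"rot":[0,0,0],"offset":[0,0,-8],"fingers":8.5},{"rot":[0,0,0],"offset":[0,0,-11],"fingers":8.5},{"rot":[0,0,0],"offset":[0,0,-14],"fingers":8.5},{"rot":[0,0,0],"offset":[0,0,-16.5],"fingers":8.5},{"rot":[0,0,0],"offset":[0,0,-18],"fingers":8.5},{"rot":[0,0,0],"offset":[0,0,-18.5],"fingers":8.5},{"rot":[0,0,0],"offset":[0,0,-18.5],"fingers":8.5},{"rot":[0,0,0],"offset":[0,0,-18.5],"fingers":8.5}]'
```

```text
clock: 10.95
tool_pos: [0.6171, -0.1904, 0.021]
eef_rot: [3.139, 0.002, 1.758]
wrist_force: [-0.5, 0.2, 0.0]
gripper_width: 0.994
```

```bash
python3 -m jog '[{"rot":[0,0,0],"offset":[0,0,-0.8],"fingers":8.5},{"rot":[0,0,0],"offset":[0,0,-0.8],"fingers":6.5},{"rot":[0,0,0],"offset":[0,0,-0.8],"fingers":5},{"rot":[0,0,0],"offset":[0,0,-0.8],"fingers":5},{"rot":[0,0,0],"offset":[0,0,-0.8],"fingers":5},{"rot":[0,0,0],"offset":[0,0,-0.8],"fingers":5},{"rot":[0,0,0],"offset":[0,0,-0.8],"fingers":5}]'
```

```text
clock: 11.65
tool_pos: [0.6162, -0.1902, 0.0116]
eef_rot: [3.141, 0.0, 1.758]
wrist_force: [-0.1, -0.1, 1.3]
gripper_width: 0.646
```

```bash
python3 -m jog '[{"rot":[0,0,0],"offset":[0,0,2],"fingers":5},{"rot":[0,0,0],"offset":[0,0,6],"fingers":5},{"rot":[0,0,0],"offset":[0,0,10],"fingers":5},{"rot":[0,0,-0.02],"offset":[0,4,11],"fingers":5},{"rot":[0,0,-0.02],"offset":[0,8,11],"fingers":5},{"rot":[0,0,-0.02],"offset":[0.1,12,11],"fingers":5},{"rot":[0,0,-0.02],"offset":[0.2,16,11],"fingers":5},{"rot":[0,0,-0.02],"offset":[0.3,20,11],"fingers":5},{"rot":[0,0,-0.02],"offset":[0.4,23,11],"fingers":5},{"rot":[0,0,-0.02],"offset":[0.4,25,11],"fingers":5}]'
python3 -m jog '[{"rot":[0,0,0],"offset":[0,3,0],"fingers":5},{"rot":[0,0,0],"offset":[0,6,0],"fingers":5},{"rot":[0,0,0],"offset":[0,7.5,-2],"fingers":5},{"rot":[0,0,0],"offset":[0,7.8,-5],"fingers":5},{"rot":[0,0,0],"offset":[0,7.8,-7],"fingers":5},{"rot":[0,0,0],"offset":[0,7.8,-7],"fingers":5},{"rot":[0,0,0],"offset":[0,7.8,-7],"fingers":5}]'
cat > m3.py <<'E'
from h import *
import sys
s=read_state(); print(s['clock'],s['tool_pos'].round(4),s['eef_rot'].round(3),s['wrist_force'].round(1),s['gripper_width'])
t=np.radians(9.5); X=np.array([np.cos(t),np.sin(t)]);Y=np.array([-np.sin(t),np.cos(t)]); PL=np.array([.6147,.1751])
tp=s['tool_pos'][:2]-PL; print('tcp in place',(tp@X).round(4),(tp@Y).round(4))
for c in ['scene','side']:
    im,d=save(c,c+sys.argv[1]+'.png')
    u,v=map(int,proj(c,[.617,.15,.05]).round()) 
    cr=im[max(v-70,0):v+70,max(u-90,0):u+90]; cv2.imwrite('pics/c_%s%s.png'%(c,sys.argv[1]),cv2.resize(cr[:,:,::-1],None,fx=4,fy=4,interpolation=2))
    for n in ['rest_center','rail_place']:
      for k in regions_of(c,n)[:4]:
        col=im[k['region']].mean(0).astype(int); P=cloud(c,d,k['region'])
        if col[1]>col[0] or len(P)<5: continue
        q=P[:,:2]-PL; a=np.stack([q@X,q@Y,P[:,2]],1)
        z=np.percentile(P[:,2],97); top=a[abs(P[:,2]-z)<.005]
        r=cv2.minAreaRect((top[:,:2]*1000).astype(np.float32))
        print(c,n,round(k['score'],2),len(P),'2/98%',np.percentile(a,2,axis=0).round(4),np.percentile(a,98,axis=0).round(4),'rect',np.round(r[0],1),np.round(r[1],1),round(r[2],1))
E
python3 m3.py 6
```

```text
clock: 12.65
tool_pos: [0.6193, 0.0625, 0.1208]
eef_rot: [-3.141, -0.001, 1.74]
wrist_force: [0.1, 0.3, -1.4]
gripper_width: 0.65
clock: 13.35
tool_pos: [0.6198, 0.1379, 0.0513]
eef_rot: [-3.141, -0.0, 1.738]
wrist_force: [0.5, 0.2, -0.0]
gripper_width: 0.648
13.35 [0.6198 0.1379 0.0513] [-3.141 -0.     1.738] [ 0.5  0.2 -0. ] 0.6479571510267318
tcp in place -0.0011 -0.0376
scene rest_center 0.83 543 2/98% [-0.0289 -0.0543  0.0217] [ 0.0262 -0.0327  0.1021] rect [ -1.9 -46.3] [19.1 56.3] 85.9
scene rail_place 0.61 834 2/98% [ 0.0084 -0.0002  0.0259] [0.0897 0.0182 0.093 ] rect [44.8  9.7] [19.  90.7] 89.2
side rest_center 0.71 410 2/98% [-0.0273 -0.0587  0.0396] [ 0.0302 -0.0249  0.1007] rect [  1.3 -43. ] [30.9 61.1] 89.8
side rail_place 0.56 684 2/98% [-0.1085 -0.0049  0.0212] [0.0872 0.0139 0.0896] rect [-16.7   7.5] [143.7  24.4] 0.3
```

View pics/c_side6.png

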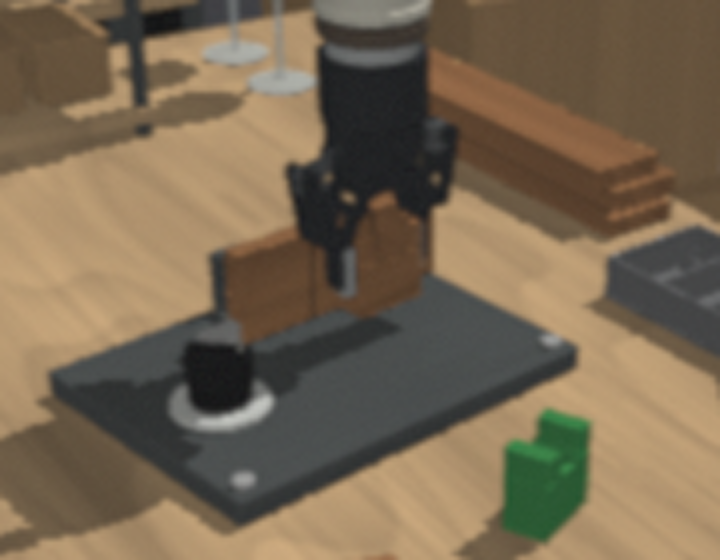

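View pics/c_scene6.png

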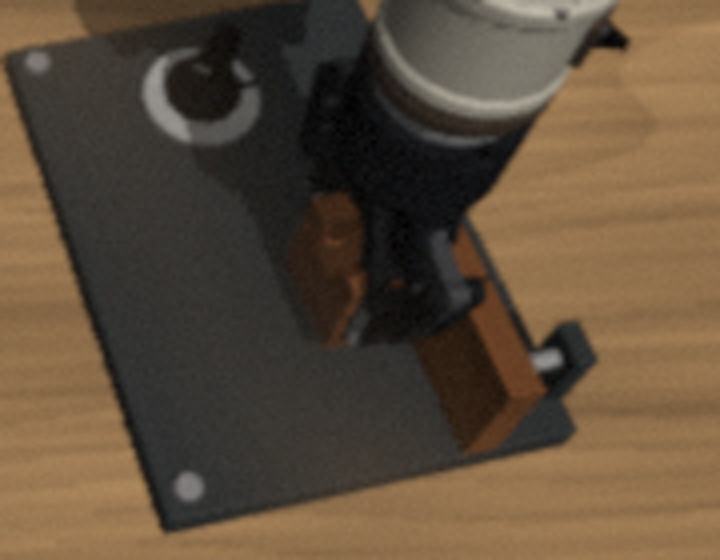

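Both views show the rest upright in the grip, with its front face about 54 mm before the rail plane. Its centre is therefore about -38 mm, matching the TCP, and x is about -1 mm. Lowering to the bed.

```bash
python3 -m jog '[{"rot":[0,0,0],"offset":[0.1,0,-1],"fingers":5},{"rot":[0,0,0],"offset":[0.1,0,-1.5],"fingers":5},{"rot":[0,0,0],"offset":[0.1,0,-1.8],"fingers":5},{"rot":[0,0,0],"offset":[0.1,0,-1.8],"fingers":5},{"rot":[0,0,0],"offset":[0.1,0,-1.8],"fingers":5}]'
python3 -m jog '[{"rot":[0,0,0],"offset":[0,0,-0.1],"fingers":5},{"rot":[0,0,0],"offset":[0,0,-0.1],"fingers":5},{"rot":[0,0,0],"offset":[0,0,-0.1],"fingers":5}]'
```

```text
clock: 14.15
tool_pos: [0.6209, 0.138, 0.0331]
eef_rot: [-3.141, -0.0, 1.738]
wrist_force: [0.7, 1.3, -0.3]
gripper_width: 0.648
clock: 14.45
tool_pos: [0.621, 0.138, 0.0324]
eef_rot: [3.141, 0.0, 1.738]
wrist_force: [1.0, -0.1, -1.1]
gripper_width: 0.648
```

```bash
python3 -m jog '[{"rot":[0,0,0],"offset":[0,0,-0.1],"fingers":5},{"rot":[0,0,0],"offset":[0,0,-0.1],"fingers":5},{"rot":[0,0,0],"offset":[0,0,-0.1],"fingers":5}]'
```

```text
clock: 14.75
tool_pos: [0.6213, 0.138, 0.0316]
eef_rot: [3.141, 0.0, 1.738]
wrist_force: [-1.0, 0.3, 1.0]
gripper_width: 0.647
```

```bash
python3 -m jog '[{"rot":[0,0,0],"offset":[-0.1,0.6,0],"fingers":5},{"rot":[0,0,0],"offset":[-0.2,1.2,0],"fingers":5},{"rot":[0,0,0],"offset":[-0.3,1.8,0],"fingers":5},{"rot":[0,0,0],"offset":[-0.35,2.1,0],"fingers":5},{"rot":[0,0,0],"offset":[-0.4,2.4,0],"fingers":5},{"rot":[0,0,0],"offset":[-0.45,2.7,0],"fingers":5},{"rot":[0,0,0],"offset":[-0.45,2.7,0],"fingers":5},{"rot":[0,0,0],"offset":[-0.45,2.7,0],"fingers":5}]'
python3 m3.py 7
```

```text
clock: 15.55
tool_pos: [0.6167, 0.1649, 0.0316]
eef_rot: [3.141, -0.0, 1.738]
wrist_force: [-0.4, -3.8, 4.4]
gripper_width: 0.647
15.55 [0.6167 0.1649 0.0316] [ 3.141 -0.     1.738] [-0.4 -3.8  4.4] 0.6470680327203515
tcp in place 0.0003 -0.0104
scene rest_center 0.97 537 2/98% [-0.0274 -0.0275  0.0238] [ 0.0276 -0.0042  0.0823] rect [  0.1 -17.2] [56.  20.3] 0.2
scene rest_center 0.7 10322 2/98% [-0.2014 -0.154   0.0115] [0.0893 0.0547 0.0831] rect [-41.   -4.8] [264.7  66.5] 18.8
scene rail_place 0.91 676 2/98% [-0.1128  0.0042  0.0207] [0.0897 0.0223 0.0926] rect [73.7  4. ] [35.8 43. ] 9.2
side rest_center 0.9 354 2/98% [-0.0271 -0.0317  0.0207] [ 0.0264 -0.0022  0.0788] rect [ -0.8 -16.4] [54.6 27.9] 0.9
side rest_center 0.38 4967 2/98% [-0.2078 -0.1574  0.0017] [0.0835 0.0546 0.0793] rect [-76.5  -8.8] [180.   57.5] 24.7
side rail_place 0.77 635 2/98% [-0.1083 -0.0098  0.0196] [0.0875 0.0193 0.0902] rect [-31.    2.1] [ 27.9 119.5] 78.2
```

The rail has moved back about 4.4 mm and the wrist reads 3.8 N, consistent with 0.8 N/mm. Pressing on by another 10 mm or so.

```bash
python3 -m jog '[{"rot":[0,0,0],"offset":[-0.05,0.3,0],"fingers":5},{"rot":[0,0,0],"offset":[-0.1,0.6,0],"fingers":5},{"rot":[0,0,0],"offset":[-0.15,0.8,0],"fingers":5},{"rot":[0,0,0],"offset":[-0.17,1.0,0],"fingers":5},{"rot":[0,0,0],"offset":[-0.17,1.0,0],"fingers":5},{"rot":[0,0,0],"offset":[-0.17,1.0,0],"fingers":5},{"rot":[0,0,0],"offset":[-0.17,1.0,0],"fingers":5},{"rot":[0,0,0],"offset":[-0.17,1.0,0],"fingers":5},{"rot":[0,0,0],"offset":[-0.17,1.0,0],"fingers":5}]'
python3 m3.py 8; python3 -c "
from rig import *
s=read_state();print(s['wrist_force'],s['joint_vel'].round(4))"
```

```text
clock: 16.75
tool_pos: [0.6154, 0.1727, 0.0316]
eef_rot: [3.142, 0.003, 1.737]
wrist_force: [0.1, -9.9, 5.1]
gripper_width: 0.651
16.75 [0.6154 0.1727 0.0316] [3.142e+00 3.000e-03 1.737e+00] [ 0.1 -9.9  5.1] 0.6511735275188235
tcp in place 0.0003 -0.0024
scene rest_center 0.6 499 2/98% [-0.0259 -0.0193  0.0265] [0.0275 0.0045 0.0826] rect [-0.7 -9.3] [21.1 57. ] 88.1
scene rail_place 0.85 607 2/98% [-0.1115  0.0126  0.0266] [0.0898 0.0297 0.0925] rect [72.9 21.4] [33.9 19.1] 4.6
side rest_center 0.68 369 2/98% [-0.0267 -0.0243  0.0203] [0.0295 0.0083 0.0795] rect [ 0.6 -5.5] [53.2 33. ] 0.1
side rail_place 0.97 584 2/98% [-0.11    0.008   0.0217] [0.0893 0.028  0.089 ] rect [-31.6  19.3] [ 22.3 114.4] 89.7
[ -0.43285461 -11.83586643   5.23035938] [ 0.0007 -0.0008 -0.     -0.0002  0.0013  0.0001]
```

View pics/c_scene8.png

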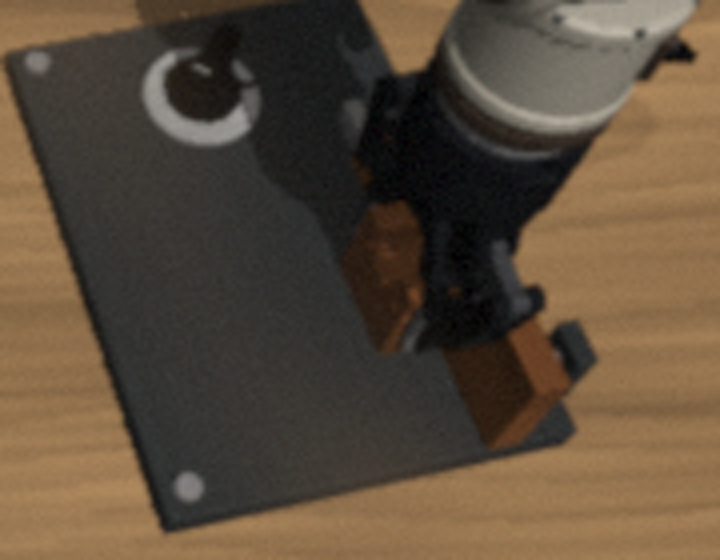

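View pics/c_side8.png

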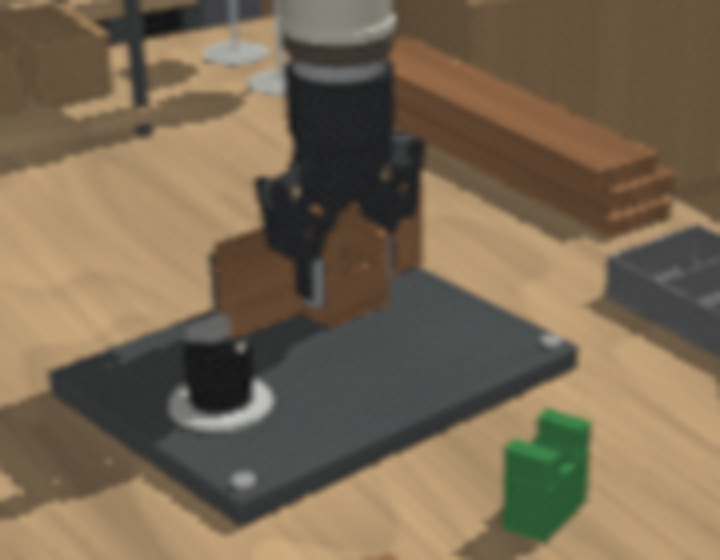

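```bash
python3 -m jog '[{"rot":[0,0,0],"offset":[-0.02,0.1,0],"fingers":5},{"rot":[0,0,0],"offset":[-0.03,0.2,0],"fingers":5},{"rot":[0,0,0],"offset":[-0.03,0.2,0],"fingers":5},{"rot":[0,0,0],"offset":[-0.03,0.2,0],"fingers":5},{"rot":[0,0,0],"offset":[-0.03,0.2,0],"fingers":5},{"rot":[0,0,0],"offset":[-0.03,0.2,0],"fingers":5},{"rot":[0,0,0],"offset":[-0.03,0.2,0],"fingers":5},{"rot":[0,0,0],"offset":[-0.03,0.2,0],"fingers":5}]'
python3 m3.py 9
python3 - <<'E'
from h import *
m=camera_model('wrist'); im,d=save('wrist','wrist9.png')
print(read_state()['wrist_force'],read_state()['ft_torque'])
E
```

```text
clock: 17.85
tool_pos: [0.6151, 0.1741, 0.0316]
eef_rot: [-3.141, 0.004, 1.737]
wrist_force: [-0.5, -12.7, 5.0]
gripper_width: 0.65
17.85 [0.6151 0.1741 0.0316] [-3.141  0.004  1.737] [ -0.5 -12.7   5. ] 0.650300710085633
tcp in place 0.0002 -0.001
scene rest_center 0.97 521 2/98% [-0.0262 -0.018   0.0264] [0.0275 0.0064 0.0824] rect [ 0.5 -6.9] [56.4 21.7] 0.1
scene rest_center 0.48 4656 2/98% [-0.004  -0.5599  0.0107] [ 0.0479 -0.4963  0.3099] rect [  10.8 -533.8] [30.9 30.2] 35.3
scene rail_place 0.9 674 2/98% [-0.1138  0.0139  0.0241] [0.0897 0.0316 0.0925] rect [72.4 23.9] [34.6 20. ] 2.0
side rest_center 0.92 371 2/98% [-0.0277 -0.0226  0.0211] [0.0277 0.0103 0.0792] rect [ 0.4 -6. ] [30.7 57.4] 89.9
side rail_place 0.58 602 2/98% [-0.1084  0.0093  0.0206] [0.0887 0.0277 0.0893] rect [-30.3  17. ] [ 19.  118.2] 86.8
side rail_place 0.32 5095 2/98% [-0.2079 -0.1577 -0.0004] [0.0843 0.0556 0.0789] rect [-37.8   3.3] [245.6  77.6] 17.9
[ -1.2044774  -13.06193956   4.99311007] [-1.6587618  -0.05291331 -0.06967653]
```

View pics/wrist9.png

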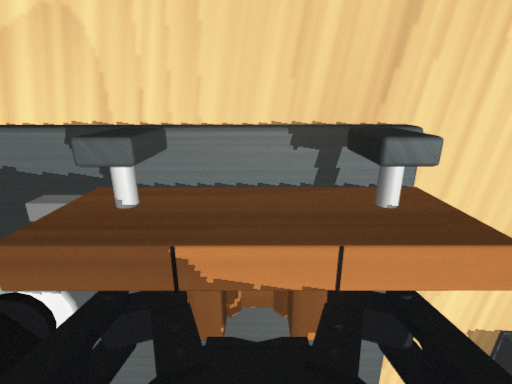

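View pics/scene9.png

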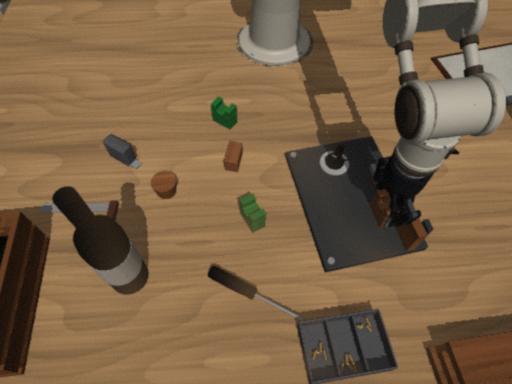

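The wrist view shows the rest centred between the marks: marks at columns 174 and 340, notch centre about 258. The knob is still turned and nothing else has moved. Last check before handing in: how far the fingers are from the rail face.

Run:
```python
from h import *
m=camera_model('wrist'); im,d=get_image('wrist')
t=np.radians(9.5); X=np.array([np.cos(t),np.sin(t)]);Y=np.array([-np.sin(t),np.cos(t)]); PL=np.array([.6147,.1751])
v,u=np.nonzero(d>0); P=pt('wrist',u,v,d[v,u],m); c=im[v,u].astype(int); q=P[:,:2]-PL
a=np.stack([q@X,q@Y,P[:,2]],1)
dark=(c.max(1)<45)&(abs(a[:,0])<.08)&(a[:,2]>.025)&(v>285)
for z0,z1 in [(.025,.05),(.05,.07),(.07,.092),(.092,.12),(.12,.16)]:
    k=dark&(a[:,2]>z0)&(a[:,2]<z1)
    if k.sum(): print(z0,z1,k.sum(),'max y',np.percentile(a[k,1],[50,99,100]).round(4))
rail=(abs(a[:,0])<.08)&(a[:,2]>.086)&(a[:,2]<.095)&(c[:,0]>90)
print('rail y',np.percentile(a[rail,1],[1,99]).round(4), read_state()['wrist_force'].round(1))
```

```text
0.07 0.092 4943 max y [0.0059 0.0144 0.018 ]
0.092 0.12 21699 max y [0.0105 0.0167 0.0177]
0.12 0.16 3286 max y [0.0164 0.0195 0.02  ]
rail y [0.0151 0.0327] [ -0.6 -12.7   6.1]
```

Run:
```python
from h import *
m=camera_model('wrist'); im,d=get_image('wrist')
t=np.radians(9.5); X=np.array([np.cos(t),np.sin(t)]);Y=np.array([-np.sin(t),np.cos(t)]); PL=np.array([.6147,.1751])
v,u=np.nonzero(d>0); P=pt('wrist',u,v,d[v,u],m); c=im[v,u].astype(int); q=P[:,:2]-PL
a=np.stack([q@X,q@Y,P[:,2]],1)
dark=(c.max(1)<45)&(abs(a[:,0])<.08)&(v>285)
for z0 in np.arange(.07,.12,.005):
    for s in (-1,1):
        k=dark&(a[:,2]>=z0)&(a[:,2]<z0+.005)&(a[:,0]*s>0)
        if k.sum()>5:
            i=np.argsort(a[k,1])[-5:]
            print(z0.round(3),s,k.sum(),'top y mm',(a[k,1][i]*1000).round(1),'x',(a[k,0][i]*1000).round(0),'px',u[k][i],v[k][i])
cv2.imwrite('pics/wc.png',cv2.resize(im[235:384,60:460,::-1],None,fx=2,fy=2,interpolation=2))
```

```text
0.075 -1 59 top y mm [6.1 6.3 6.3 6.3 6.6] x [-44. -47. -43. -43. -45.] px [146 138 147 146 141] [291 292 291 292 291]
0.075 1 48 top y mm [6.1 6.3 6.3 6.4 6.5] x [48. 46. 43. 46. 46.] px [376 373 365 372 372] [293 292 292 292 291]
0.08 -1 192 top y mm [10.6 10.6 10.6 10.7 10.7] x [-33. -58. -33. -50. -49.] px [166  99 167 122 125] [291 291 291 291 291]
0.08 1 185 top y mm [10.7 10.7 10.7 10.8 10.8] x [37. 38. 51. 51. 49.] px [354 357 393 391 388] [291 291 291 291 291]
0.085 -1 1259 top y mm [13.1 13.2 13.3 13.5 15.6] x [-52. -54. -51. -28. -28.] px [109 104 114 176 175] [293 292 291 293 288]
0.085 1 1222 top y mm [13.  13.  13.1 13.4 13.5] x [53. 53. 51. 53. 54.] px [405 402 397 404 408] [293 291 291 291 292]
0.09 -1 2154 top y mm [16.8 17.  17.1 17.5 17.8] x [-28. -27. -28. -27. -27.] px [176 177 175 177 176] [287 287 286 286 286]
0.09 1 2077 top y mm [16.9 17.  17.3 17.4 18.2] x [28. 28. 28. 28. 27.] px [336 337 337 338 336] [287 288 286 286 286]
0.095 -1 993 top y mm [16.2 16.2 16.3 16.5 16.6] x [-22. -22. -22. -22. -22.] px [188 185 187 187 186] [304 305 306 304 305]
0.095 1 100
[... 386 characters left out ...]
7.1 17.1 17.2] x [-25. -25. -18. -21. -18.] px [166 169 192 181 193] [328 322 324 326 318]
0.105 1 2103 top y mm [17.  17.1 17.1 17.1 17.5] x [22. 23. 23. 24. 21.] px [334 335 335 339 330] [328 322 325 323 326]
0.11 -1 2609 top y mm [16.9 16.9 16.9 16.9 17.1] x [-22. -22. -17. -16. -18.] px [176 174 191 194 188] [332 343 341 343 337]
0.11 1 2614 top y mm [17.1 17.1 17.4 17.4 17.5] x [20. 29. 24. 17. 18.] px [329 361 343 316 321] [335 335 339 334 336]
0.115 -1 2633 top y mm [17.2 17.3 17.4 17.4 17.4] x [-13. -15. -22. -14. -19.] px [204 196 169 201 183] [358 356 352 352 348]
0.115 1 2735 top y mm [17.2 17.2 17.4 17.5 17.8] x [16. 22. 25. 17. 22.] px [315 342 353 319 342] [346 355 351 347 349]
```

View pics/wc.png

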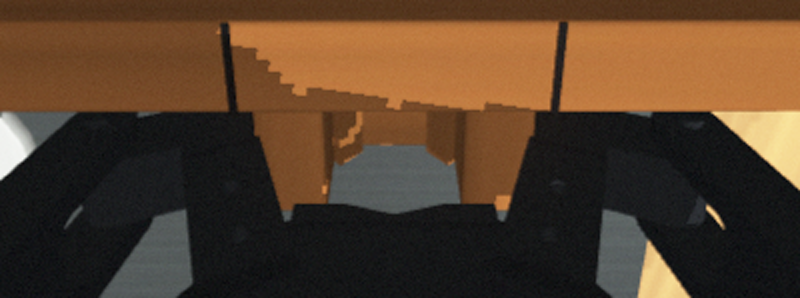

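The wide finger linkages, about ±17 mm in y, sit only millimetres above the rail's top and overlap it in plan. Finger-rail contact can't be ruled out. There is plenty of time, so I'll back off, set the rest on the bed and regrip it 12 mm higher and 3 mm further from the rail.

```bash
python3 -m jog '[{"rot":[0,0,0],"offset":[0.1,-0.6,0],"fingers":5},{"rot":[0,0,0],"offset":[0.2,-1.2,0],"fingers":5},{"rot":[0,0,0],"offset":[0.3,-1.8,0],"fingers":5},{"rot":[0,0,0],"offset":[0.41,-2.5,0],"fingers":5},{"rot":[0,0,0],"offset":[0.41,-2.5,0],"fingers":5},{"rot":[0,0,0],"offset":[0.41,-2.5,0],"fingers":5}]'
python3 -m jog '[{"rot":[0,0,0],"offset":[0,0,0],"fingers":6.5},{"rot":[0,0,0],"offset":[0,0,0],"fingers":7},{"rot":[0,0,0],"offset":[0,0,0],"fingers":7},{"rot":[0,0,0],"offset":[0,0,0],"fingers":7}]'
python3 -m jog '[{"rot":[0,0,0],"offset":[0.03,-0.15,0.6],"fingers":7},{"rot":[0,0,0],"offset":[0.05,-0.3,1.3],"fingers":7},{"rot":[0,0,0],"offset":[0.05,-0.3,1.3],"fingers":7},{"rot":[0,0,0],"offset":[0.05,-0.3,1.3],"fingers":7}]'
python3 m3.py 10
```

```text
clock: 18.9
tool_pos: [0.619, 0.1519, 0.0316]
eef_rot: [3.141, 0.0, 1.738]
wrist_force: [-0.1, -1.2, 5.6]
gripper_width: 0.651
clock: 19.3
tool_pos: [0.6181, 0.1521, 0.0307]
eef_rot: [-3.141, -0.0, 1.738]
wrist_force: [0.2, -0.5, -0.4]
gripper_width: 0.82
clock: 19.7
tool_pos: [0.6195, 0.1489, 0.045]
eef_rot: [3.14, 0.0, 1.738]
wrist_force: [0.5, 0.0, 0.1]
gripper_width: 0.822
19.7 [0.6195 0.1489 0.045 ] [3.14  0.    1.738] [0.5 0.  0.1] 0.821861903863724
tcp in place 0.0005 -0.0266
scene rest_center 0.69 585 2/98% [-0.0256 -0.0406  0.025 ] [ 0.0283 -0.0151  0.084 ] rect [  3.8 -28.9] [62.4 27.4] 6.3
scene rail_place 0.93 585 2/98% [ 0.046  -0.0002  0.0249] [0.0898 0.016  0.0926] rect [70.6  8.9] [18.  37.9] 87.5
scene rail_place 0.24 438 2/98% [-0.2465 -0.2999  0.0046] [-0.1902 -0.2543  0.0416] rect [-222.3 -276.3] [31.  60.4] 66.8
side rest_center 0.95 365 2/98% [-0.0271 -0.0443  0.0224] [ 0.0274 -0.0152  0.0796] rect [  0.9 -29.8] [53.9 29.8] 1.4
side rail_place 0.59 646 2/98% [-0.107  -0.0053  0.0223] [0.0853 0.014  0.0894] rect [-20.3   1.2] [ 19.6 136. ] 85.5
```

View pics/c_side10.png

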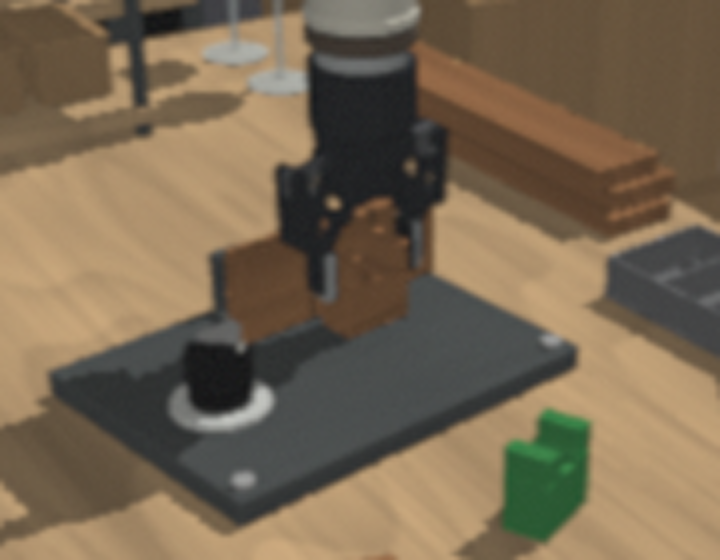

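```bash
python3 -m jog '[{"rot":[0,0,0],"offset":[0,0,0],"fingers":6},{"rot":[0,0,0],"offset":[0,0,0],"fingers":5},{"rot":[0,0,0],"offset":[0,0,0],"fingers":5},{"rot":[0,0,0],"offset":[0,0,0],"fingers":5},{"rot":[0,0,0],"offset":[0,0,0],"fingers":5},{"rot":[0,0,0],"offset":[0,0,0],"fingers":5}]'
python3 -m jog '[{"rot":[0,0,0],"offset":[-0.07,0.4,0],"fingers":5},{"rot":[0,0,0],"offset":[-0.13,0.8,0],"fingers":5},{"rot":[0,0,0],"offset":[-0.2,1.2,0],"fingers":5},{"rot":[0,0,0],"offset":[-0.25,1.5,0],"fingers":5},{"rot":[0,0,0],"offset":[-0.3,1.8,0],"fingers":5},{"rot":[0,0,0],"offset":[-0.35,2.1,0],"fingers":5},{"rot":[0,0,0],"offset":[-0.39,2.35,0],"fingers":5},{"rot":[0,0,0],"offset":[-0.39,2.35,0],"fingers":5},{"rot":[0,0,0],"offset":[-0.39,2.35,0],"fingers":5},{"rot":[0,0,0],"offset":[-0.39,2.35,0],"fingers":5}]'
python3 m3.py 11
```

```text
clock: 20.6
tool_pos: [0.6193, 0.149, 0.0444]
eef_rot: [3.141, 0.0, 1.738]
wrist_force: [0.4, 0.8, 0.9]
gripper_width: 0.647
clock: 21.6
tool_pos: [0.6156, 0.1705, 0.0445]
eef_rot: [-3.141, 0.004, 1.739]
wrist_force: [-0.0, -9.8, 2.8]
gripper_width: 0.642
21.6 [0.6156 0.1705 0.0445] [-3.141  0.004  1.739] [-0.  -9.8  2.8] 0.642159998651488
tcp in place 0.0001 -0.0047
scene rest_center 0.58 618 2/98% [-0.0285 -0.0188  0.0214] [0.028  0.0072 0.0827] rect [-0.7 -5.9] [57.7 28.3] 2.7
scene rail_place 0.69 725 2/98% [-0.1117  0.0131  0.0258] [0.0896 0.0316 0.0926] rect [72.2 10.1] [39.  46.3] 7.4
side rest_center 0.78 381 2/98% [-0.0275 -0.0232  0.0202] [0.0277 0.009  0.0797] rect [  6.9 -15. ] [56.  30.2] 31.5
side rail_place 0.88 738 2/98% [-0.1118 -0.0004  0.0201] [0.0882 0.0301 0.0893] rect [-13.5  15.4] [ 44.7 150.1] 77.1
```

View pics/c_side11.png

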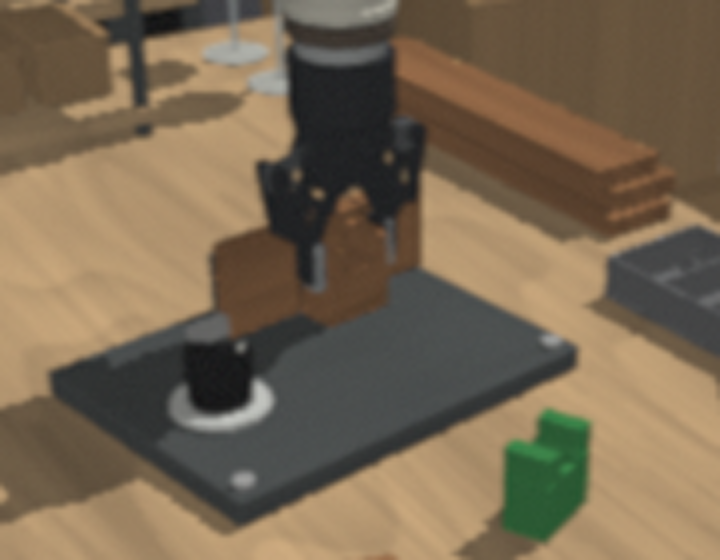

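```bash
python3 -m jog '[{"rot":[0,0,0],"offset":[-0.01,0.08,0],"fingers":5},{"rot":[0,0,0],"offset":[-0.03,0.16,0],"fingers":5},{"rot":[0,0,0],"offset":[-0.03,0.16,0],"fingers":5},{"rot":[0,0,0],"offset":[-0.03,0.16,0],"fingers":5},{"rot":[0,0,0],"offset":[-0.03,0.16,0],"fingers":5},{"rot":[0,0,0],"offset":[-0.03,0.16,0],"fingers":5},{"rot":[0,0,0],"offset":[-0.03,0.16,0],"fingers":5},{"rot":[0,0,0],"offset":[-0.03,0.16,0],"fingers":5}]'
python3 m3.py 12
python3 - <<'E'
from h import *
im,d=save('wrist','wrist12.png'); m=camera_model('wrist')
t=np.radians(9.5); X=np.array([np.cos(t),np.sin(t)]);Y=np.array([-np.sin(t),np.cos(t)]); PL=np.array([.6147,.1751])
v,u=np.nonzero(d>0); P=pt('wrist',u,v,d[v,u],m); c=im[v,u].astype(int); q=P[:,:2]-PL
a=np.stack([q@X,q@Y,P[:,2]],1)
dark=(c.max(1)<45)&(abs(a[:,0])<.08)&(v>292)
for z0 in np.arange(.07,.125,.005):
    k=dark&(a[:,2]>=z0)&(a[:,2]<z0+.005)
    if k.sum()>5: print(z0.round(3),k.sum(),np.sort(a[k,1])[-4:].round(4))
s=read_state(); print(s['wrist_force'],s['joint_vel'].round(4))
E
```

```text
clock: 22.7
tool_pos: [0.6154, 0.1714, 0.0445]
eef_rot: [-3.141, 0.005, 1.738]
wrist_force: [1.8, -12.0, 1.4]
gripper_width: 0.649
22.7 [0.6154 0.1714 0.0445] [-3.141  0.005  1.738] [  1.8 -12.    1.4] 0.6493349705895606
tcp in place 0.0001 -0.0038
scene rest_center 0.58 517 2/98% [-0.0266 -0.018   0.0283] [0.0271 0.0061 0.0826] rect [-0.6 -6.5] [24.6 55.3] 88.1
scene rail_place 0.58 673 2/98% [-0.1091  0.0141  0.0255] [0.0896 0.0318 0.0924] rect [69.7 23.3] [18.2 39.7] 89.8
scene rail_place 0.43 726 2/98% [ 0.0421 -0.3756  0.0117] [ 0.1521 -0.2445  0.0283] rect [  72.1 -337.6] [98.1 20. ] 49.0
scene rail_place 0.15 590 2/98% [-0.0272 -0.018   0.0245] [0.0275 0.008  0.0833] rect [-0.6 -4.7] [55.9 27.3] 0.0
side rest_center 0.93 413 2/98% [-0.0274 -0.022   0.0182] [0.0393 0.0121 0.0793] rect [  6.4 -15.1] [59.5 30. ] 32.3
side rest_center 0.6 591 2/98% [-0.1982 -0.4697  0.0056] [-0.1494 -0.4211  0.0423] rect [-172.5 -443.8] [54.7 49.5] 53.1
side rail_place 0.82 662 2/98% [-0.1061  0.0096  0.022 ] [0.085  0.027  0.0894] rect [-23.9  20.6] [130.3  21.3] 0.7
side rail_place 0.73 1367 2/98% [-1.951e-01 -7.126e-01  2.000e-04] [-0.0647 -0.5568  0.0163] rect [-109.5 -571.3] [ 18.4 111.6] 76.3
0.08 90 [-0.0038 -0.0036 -0.0033 -0.0032]
0.085 195 [-0.      0.0001  0.0005  0.0009]
0.09 180 [0.0038 0.0038 0.0039 0.004 ]
0.095 611 [0.0087 0.0088 0.0088 0.0088]
0.1 3913 [0.0103 0.0103 0.0104 0.0105]
0.105 2943 [0.0095 0.0095 0.0118 0.0119]
0.11 2237 [0.0141 0.0141 0.0142 0.0143]
0.115 3212 [0.0144 0.0144 0.0146 0.0147]
0.12 4794 [0.0145 0.0145 0.0146 0.0147]
[  0.74004806 -12.17273416   2.73194142] [0.0002 0.002  0.0006 0.0015 0.0002 0.0009]
```

View pics/wrist12.png

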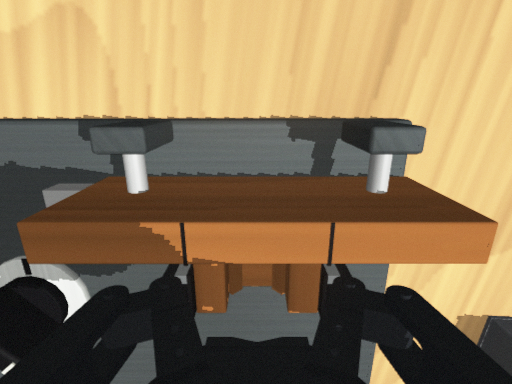

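The fingers are now clear of the rail, and their wide links are well above its top. The rail is about 14.3 mm back at a steady 12.1 N, with the rest flush and centred. Handing in.

```bash
python3 -c "
from rig import *
print(close_job()); print(read_state()['clock'])"
```

```text
the job is handed in; nothing more can be done
None
the job is handed in; nothing more can be done
```

I finished the job and handed it in at about 23 s. The knob is past its click, and the arm is holding the neck rest pressed into the rail at about 12 N. The hand-in gave no verdict.

- **Knob:** I turned it clockwise by 0.84 rad. The bar's angle in the wrist picture confirms this, and later pictures show it still turned.
- **Rest:** I used the oak U-notched block, not the green ones. It stands on the bed, upright and square to the rail. It is centred between the marks to about 1 mm, with its centre 16 mm in front of the rail's face.
- **Push:** The rail is about 14.3 mm back by the scene camera, and the wrist reads about 12.1 N steadily. The springs alone should give about 11.4 N there. The rail never came near the end of its springs.
- **Regrip:** On the first press the gripper's wide finger links were only millimetres from the rail. I backed off, regripped 12 mm higher and 3 mm further from the rail, and pressed again. In the last wrist picture the links sit above the rail's top and the fingers are behind its face.
- **Disagreements:** The side camera read the rail 4 to 5 mm less far back than the scene camera did. It was low by about the same amount with the rail at rest, so I went by the scene camera. Where the rest's picture was partly hidden by the gripper, some single outlines came out skewed, and I did not use them.
- **Other things:** I saw nothing else moved in the scene pictures I looked at.

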